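Ready the desiccant rack and crack the dry box open

ROBOT

A 6-joint arm with a two-finger parallel gripper is mounted at the origin on a cart in front of the work surface, level with it; the furniture and walls round the work are solid. World frame = base frame: x ahead of the robot, y to its left, z up, the work surface at z = 0. Lengths are in m, angles in rad, forces in N, time in s.
With the tool pointing down it reaches from about 0.35 to 0.975 m from the base axis. Payload 4.9 kg.
Tool frame: the origin (TCP) lies on the centre line of the jaws, within the pads' length; the fingertips stand 8 mm ahead of it and the grasp point (between the pads) lies 11 mm behind it; z points along the fingers, y is the direction in which the jaws open and shut (so a half turn about z gives the same grasp; the last joint's range is limited). The gripper opens to 85 mm and grips with 20 to 120 N. Pads are 22 mm wide; open, the fingers measure 114 mm over their backs; the gripper's body (76 mm by 85 mm) begins 54 mm behind the grasp point. The pads swing forward as they close: fully open they stand 13 mm farther back than shut.
Start: joints at [1.114, 0.053, 1.613, -0, 1.476, -0.119], TCP at [0.207, 0.59, 0.239] pointing down, gripper open.
Joint ranges: [-3.01, 3.01], [-1.01, 2.22], [0.06, 2.58], [-1.02, 4.17], [0.09, 2.62], [-3.14, 3.14]. Speed limits (rad/s): [2.57, 2.57, 3.14, 3.14, 3.14, 3.14].

INTERFACE

Orientations are given as a rotation vector (axis times angle).
In Python, from station import get_obs, get_image, calibration, finish_job gives the robot as it stands. The module is installed in compiled form; this text tells all that it offers.
- The arm moves only by the shell command python3 -m jog 'ROWS' [FORCE]. ROWS is JSON, a list of rows, each a list of 7 numbers: the shift along the tool's x, y, z in cm, then the turn, a rotation vector about the tool's x, y, z in rad, then the closure in counts, from 0 (fully open) to 255 (shut). In form: [[dx, dy, dz, ax, ay, az, jaw], ...]. A call has 1 to 8 rows; each row is the pose to reach, as a shift and turn from the pose measured when the call began, along the tool's axes at that moment; what a row does not reach only later rows make up. A row lasts 1/12 s, in which the tool goes at most 41.7 mm and 7.16 degrees, less where a joint would pass 70% of its speed; a pose out of reach is approached as far as the arm can. A call with a gripper value outside its range is refused whole. The fingers move at their own pace and stop on an object; FORCE is the grip in N (left out, the last holds). Time passes only in rows, so rows that repeat a pose let the fingers close. It gives the time, the measured TCP pose, the force and the opening at its end, in the units of the state.
- get_obs(): the state, without advancing time (a new reading comes with each control period).
- get_image(name): name is "scene" or "top" or "wrist"; returns the picture (480x640x3 uint8, red, green, blue); there is no depth.
- calibration(name): a dict with "vfov" (degrees; the focal length in pixels is half the picture's height over the tangent of half this angle, whatever the lens; pixels are square), "cx", "cy" (the principal point, pixels), "dist_coeffs" ([k1, k2, p1, p2, k3] as OpenCV has them; the pictures are not rectified), "R" (3x3) and "t" (3): a world point X has camera coordinates R X + t. Camera axes: x right, y down, z forward; pixel columns grow to the right and rows downward; lengths in m; the calibration is good to about 2 mm. A picture is of the moment at which its call begins: read the wrist's pose just before it. calibration takes no time and is no camera call; for the wrist camera it gives the pose at the moment of the call.
- finish_job(): hands the job in, once; it reports no verdict.
The state is a dict: "t": time; "q": joint angles; "dq": joint speeds; "effort": joint torques, N m; "tool_pos": TCP position; "tool_rot": TCP orientation; "contact_force": force on the tool from outside, world axes, zero at the start; "wrist_torque": the same for the moment, N m; "opening": finger opening in m.
Only numpy, scipy, OpenCV 4.12 (cv2) and the standard library are available. Lean on these libraries where they do the work, as an engineer would, in place of code of your own. Each camera call takes 0.05 s, during which the arm holds its last target. There are 200 camera calls.

TASK

We are renewing the desiccant in the dry box on the bench. First, so that the box stays open no longer than it must, stand the two loose silica-gel canisters upright and fully down in the two empty holes of the wooden rack, leaving the three canisters already there and the tools on the bench alone. Then pull the dry box's stuck lid free of its tight rubber seal by the knob without letting it fly open, and finish still holding it just ajar, the gap at its front edge about three centimetres.

Things in the scene. Friction and masses are not known exactly. Their poses are not given: they have to be found in the camera images.
- dry_box: grey steel box with a hinged lid, standing fixed on the right half of the bench; body (mm) 160 deep (its x) x 230 wide (its y), 95 high to the top of the black rubber gasket, round white humidity dial on the front. Origin at the centre of its underside, x to the back (towards the hinges), z up; the front faces the robot, turned by up to 15 degrees.
- lid (a joint): angle of the dry box's lid in rad: 0 shut on the gasket, positive open, stop at 0.8; front gap = 180 mm x sin(angle), 30 mm at 0.167. A ridge under its front edge sits behind a springy rubber bulb seal: the upward pull needed at the knob climbs to a peak of about 17 N (14 to 21) some 4 mm up (0.025 rad), then collapses; from 0.08 rad on only the weight is left, about 2.7 N at the knob. Let go, the lid drops onto the seal.
- lid_front (a point): middle of the lower front edge of the lid, 180 mm from the hinge line. The lid is an aluminium frame (mm) 12 thick and 242 wide with a clear window, 0.45 kg; top face 107 above the bench when shut.
- hinge_line (a point): middle of the lid's hinge line at the back of the dry box (x = +88 mm, z = 98 mm in the box's frame); the line runs along the box's y axis.
- lid_knob (a point): middle of the black knob on the lid's front bar, on the middle line, 158 mm from the hinge line: round, diameter (mm) 23 at the foot widening to 27 at the top, 40 high from the lid's face; this point lies 20 above the lid's face (127 above the bench when shut) and moves with the lid.
- rack: light wooden block (mm) 48 (its x) x 204 (its y) x 24 high, fixed on the left half of the bench, with one row of five square holes along its y axis, pitch 38. Origin at the centre of its underside, z up; turned by up to 17 degrees.
- rack_hole0 (a point): centre of the mouth of hole 0 in the rack's top face (-76 mm along the rack's y). Square hole 32 mm wide, 14 mm deep (floor 10 mm above the bench), 1.5 mm chamfer. Three of the five holes hold a canister, which ones varies.
- rack_hole1 (a point): centre of the mouth of hole 1 in the rack's top face (-38 mm along the rack's y). Square hole 32 mm wide, 14 mm deep (floor 10 mm above the bench), 1.5 mm chamfer. Three of the five holes hold a canister, which ones varies.
- rack_hole2 (a point): centre of the mouth of hole 2 in the rack's top face (+0 mm along the rack's y). Square hole 32 mm wide, 14 mm deep (floor 10 mm above the bench), 1.5 mm chamfer. Three of the five holes hold a canister, which ones varies.
- rack_hole3 (a point): centre of the mouth of hole 3 in the rack's top face (+38 mm along the rack's y). Square hole 32 mm wide, 14 mm deep (floor 10 mm above the bench), 1.5 mm chamfer. Three of the five holes hold a canister, which ones varies.
- rack_hole4 (a point): centre of the mouth of hole 4 in the rack's top face (+76 mm along the rack's y). Square hole 32 mm wide, 14 mm deep (floor 10 mm above the bench), 1.5 mm chamfer. Three of the five holes hold a canister, which ones varies.
- canister0: aluminium silica-gel canister with a perforated top, diameter 28 mm, 56 mm high, 50 g, already standing in a hole of the rack; stays there. Origin at the centre of its underside, z up along its axis.
- canister1: aluminium silica-gel canister with a perforated top, diameter 28 mm, 56 mm high, 50 g, already standing in a hole of the rack; stays there. Origin at the centre of its underside, z up along its axis.
- canister2: aluminium silica-gel canister with a perforated top, diameter 28 mm, 56 mm high, 50 g, already standing in a hole of the rack; stays there. Origin at the centre of its underside, z up along its axis.
- spare0: aluminium silica-gel canister with a perforated top, diameter 28 mm, 56 mm high, 50 g, spare, standing upright on the bench between rack and dry box; to be put into an empty hole. Origin at the centre of its underside, z up along its axis.
- spare1: aluminium silica-gel canister with a perforated top, diameter 28 mm, 56 mm high, 50 g, spare, standing upright on the bench between rack and dry box; to be put into an empty hole. Origin at the centre of its underside, z up along its axis.
- loupe: bystander: small folding loupe, 29 x 61 x 13, lying behind the spare canisters (mm); origin at the centre of its underside.
- the_pencil: bystander: pencil, 136 long, lying in front of the rack (mm); origin at the centre of its underside.
- steel_block: bystander: grey steel bench block, 48 x 62 x 38, behind the rack (mm); origin at the centre of its underside.
- wax: bystander: round puck of beeswax, diameter 45, 17 high, left of the rack (mm); origin at the centre of its underside.
There are look-alikes about, which are no part of the job. What is shaped like the canister0 but red is not meant.

How it is judged:
On the way, in this order (a step that is already met when the one before it is completed fails the run):
1. both spare canisters stand released in the rack's two empty holes ((horizontal distance between canister0 and rack_hole0 below 0.005 m or horizontal distance between canister0 and rack_hole1 below 0.005 m or horizontal distance between canister0 and rack_hole2 below 0.005 m or horizontal distance between canister0 and rack_hole3 below 0.005 m or horizontal distance between canister0 and rack_hole4 below 0.005 m) and z of each of canister0, canister1, canister2, spare0, spare1 in the frame of rack below 0.0135 m and angle between each of canister0, canister1, canister2, spare0, spare1's own z axis and vertical below 0.12 rad and (horizontal distance between canister1 and rack_hole0 below 0.005 m or horizontal distance between canister1 and rack_hole1 below 0.005 m or horizontal distance between canister1 and rack_hole2 below 0.005 m or horizontal distance between canister1 and rack_hole3 below 0.005 m or horizontal distance between canister1 and rack_hole4 below 0.005 m) and (horizontal distance between canister2 and rack_hole0 below 0.005 m or horizontal distance between canister2 and rack_hole1 below 0.005 m or horizontal distance between canister2 and rack_hole2 below 0.005 m or horizontal distance between canister2 and rack_hole3 below 0.005 m or horizontal distance between canister2 and rack_hole4 below 0.005 m) and (horizontal distance between spare0 and rack_hole0 below 0.005 m or horizontal distance between spare0 and rack_hole1 below 0.005 m or horizontal distance between spare0 and rack_hole2 below 0.005 m or horizontal distance between spare0 and rack_hole3 below 0.005 m or horizontal distance between spare0 and rack_hole4 below 0.005 m) and (horizontal distance between spare1 and rack_hole0 below 0.005 m or horizontal distance between spare1 and rack_hole1 below 0.005 m or horizontal distance between spare1 and rack_hole2 below 0.005 m or horizontal distance between spare1 and rack_hole3 below 0.005 m or horizontal distance between spare1 and rack_hole4 below 0.005 m) and contact force between the fingers and spare0 below 0.1 N and contact force between the fingers and spare1 below 0.1 N), for 0.2 s.
2. the lid has broken free of the gasket (value of joint lid above 0.08 rad), for 0.1 s.
At the end, for the whole second after the job is handed in: All five canisters stand in the rack, one in each hole, upright and on the hole's floor (origin within 5 mm of a hole's axis and under 13.5 mm above the bench, tilt under 0.12 rad); the fingers hold the lid still at 0.095 to 0.28 rad, a front gap of about 17 to 50 mm ((horizontal distance between canister0 and rack_hole0 below 0.005 m or horizontal distance between canister0 and rack_hole1 below 0.005 m or horizontal distance between canister0 and rack_hole2 below 0.005 m or horizontal distance between canister0 and rack_hole3 below 0.005 m or horizontal distance between canister0 and rack_hole4 below 0.005 m) and z of each of canister0, canister1, canister2, spare0, spare1 in the frame of rack below 0.0135 m and angle between each of canister0, canister1, canister2, spare0, spare1's own z axis and vertical below 0.12 rad and (horizontal distance between canister1 and rack_hole0 below 0.005 m or horizontal distance between canister1 and rack_hole1 below 0.005 m or horizontal distance between canister1 and rack_hole2 below 0.005 m or horizontal distance between canister1 and rack_hole3 below 0.005 m or horizontal distance between canister1 and rack_hole4 below 0.005 m) and (horizontal distance between canister2 and rack_hole0 below 0.005 m or horizontal distance between canister2 and rack_hole1 below 0.005 m or horizontal distance between canister2 and rack_hole2 below 0.005 m or horizontal distance between canister2 and rack_hole3 below 0.005 m or horizontal distance between canister2 and rack_hole4 below 0.005 m) and (horizontal distance between spare0 and rack_hole0 below 0.005 m or horizontal distance between spare0 and rack_hole1 below 0.005 m or horizontal distance between spare0 and rack_hole2 below 0.005 m or horizontal distance between spare0 and rack_hole3 below 0.005 m or horizontal distance between spare0 and rack_hole4 below 0.005 m) and (horizontal distance between spare1 and rack_hole0 below 0.005 m or horizontal distance between spare1 and rack_hole1 below 0.005 m or horizontal distance between spare1 and rack_hole2 below 0.005 m or horizontal distance between spare1 and rack_hole3 below 0.005 m or horizontal distance between spare1 and rack_hole4 below 0.005 m) and value of joint lid between 0.095 and 0.28 rad and velocity of joint lid between -0.05 and 0.05 rad/s and contact force between the fingers and dry_box above 0.5 N); the arm keeps its last pose, push and grip.
It fails at once if the lid flew open (front gap over 78 mm, 0.45 rad) (value of joint lid above 0.45 rad).
It fails at once if the lid was opened before the rack was full (value of joint lid above 0.05 rad and not (((horizontal distance between canister0 and rack_hole0 below 0.005 m or horizontal distance between canister0 and rack_hole1 below 0.005 m or horizontal distance between canister0 and rack_hole2 below 0.005 m or horizontal distance between canister0 and rack_hole3 below 0.005 m or horizontal distance between canister0 and rack_hole4 below 0.005 m) and z of canister0 in the frame of rack below 0.0135 m and angle between canister0's own z axis and vertical below 0.12 rad) and ((horizontal distance between canister1 and rack_hole0 below 0.005 m or horizontal distance between canister1 and rack_hole1 below 0.005 m or horizontal distance between canister1 and rack_hole2 below 0.005 m or horizontal distance between canister1 and rack_hole3 below 0.005 m or horizontal distance between canister1 and rack_hole4 below 0.005 m) and z of canister1 in the frame of rack below 0.0135 m and angle between canister1's own z axis and vertical below 0.12 rad) and ((horizontal distance between canister2 and rack_hole0 below 0.005 m or horizontal distance between canister2 and rack_hole1 below 0.005 m or horizontal distance between canister2 and rack_hole2 below 0.005 m or horizontal distance between canister2 and rack_hole3 below 0.005 m or horizontal distance between canister2 and rack_hole4 below 0.005 m) and z of canister2 in the frame of rack below 0.0135 m and angle between canister2's own z axis and vertical below 0.12 rad) and ((horizontal distance between spare0 and rack_hole0 below 0.005 m or horizontal distance between spare0 and rack_hole1 below 0.005 m or horizontal distance between spare0 and rack_hole2 below 0.005 m or horizontal distance between spare0 and rack_hole3 below 0.005 m or horizontal distance between spare0 and rack_hole4 below 0.005 m) and z of spare0 in the frame of rack below 0.0135 m and angle between spare0's own z axis and vertical below 0.12 rad) and ((horizontal distance between spare1 and rack_hole0 below 0.005 m or horizontal distance between spare1 and rack_hole1 below 0.005 m or horizontal distance between spare1 and rack_hole2 below 0.005 m or horizontal distance between spare1 and rack_hole3 below 0.005 m or horizontal distance between spare1 and rack_hole4 below 0.005 m) and z of spare1 in the frame of rack below 0.0135 m and angle between spare1's own z axis and vertical below 0.12 rad))).
It fails at once if a canister that stood in the rack was moved by more than 12 mm (distance of any of canister0, canister1, canister2 from where it was at the start of the episode above 0.012 m).
It fails at once if a bystander was moved by more than 30 mm (distance of any of loupe, the_pencil, steel_block, wax from where it was at the start of the episode above 0.03 m).
It also fails if it takes over 58 s, if anything falls off the work surface, if the arm or the gripper's body presses on something with over 40 N, if the wrist force passes 120 N, or if a joint passes its speed limit or range.

## Working session

There is one attempt and no reset: what is moved stays moved. The work goes in short steps, Python scripts to look and compute and a shell command to move; the robot and the scene stay as the last step left them, time stands still between calls to the robot, and variables do not carry over. Pictures are saved under pics/ and viewed, about 8 in all and at most 12, crops included, and the job is handed in when it is done.

```bash
mkdir -p pics
python3 - <<'E'
from station import *
import cv2,numpy as np
for n in("scene","top"):
    cv2.imwrite(f"pics/{n}0.png",get_image(n)[:,:,::-1])
    c=calibration(n);print(n,c)
print(get_obs())
E
```

```text
scene {'vfov': 44.29376632186852, 'cx': 315.9833743815772, 'cy': 238.64438490122689, 'dist_coeffs': array([0.01043966, 0.        , 0.        , 0.        , 0.        ]), 'R': array([[ 0.87325095, -0.4866913 ,  0.02375642],
       [-0.22182258, -0.44047064, -0.86993124],
       [ 0.43385197,  0.75439856, -0.49260053]]), 't': array([-0.40513672,  0.22300941,  1.08335564])}
top {'vfov': 47.40047294091151, 'cx': 322.82614852281154, 'cy': 246.88008440383442, 'dist_coeffs': array([-0.05577884,  0.        ,  0.        ,  0.        ,  0.        ]), 'R': array([[ 0.12667665, -0.99194007,  0.00281471],
       [-0.96895064, -0.12434719, -0.21371109],
       [ 0.21233859,  0.02434489, -0.97689285]]), 't': array([0.01199469, 0.51316907, 1.12255773])}
{'t': 0.1, 'q': array([ 1.11398067e+00,  5.32841017e-02,  1.61415396e+00, -2.54098805e-05,
        1.47597876e+00, -1.18983522e-01]), 'dq': array([-0.00192871, -0.00018643, -0.0031119 , -0.00046712,  0.00182019,
       -0.00025994]), 'effort': array([ 2.33782466e-04, -3.94902313e+01, -3.71362209e+01, -9.46590330e-05,
        3.94469389e-03,  5.43695052e-06]), 'tool_pos': array([0.20690696, 0.58918295, 0.23819174]), 'tool_rot': array([-5.28058563e-01, -3.09639293e+00,  2.75830757e-03]), 'contact_force': array([-0.22468852, -0.27858927, -0.39397209]), 'wrist_torque': array([ 0.07673339, -0.01923951,  0.02693559]), 'opening': 0.08500517119935068}
```

View pics/top0.png

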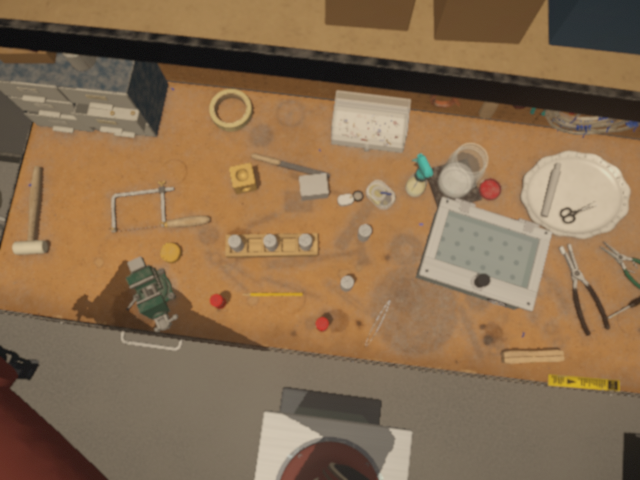

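View pics/scene0.png

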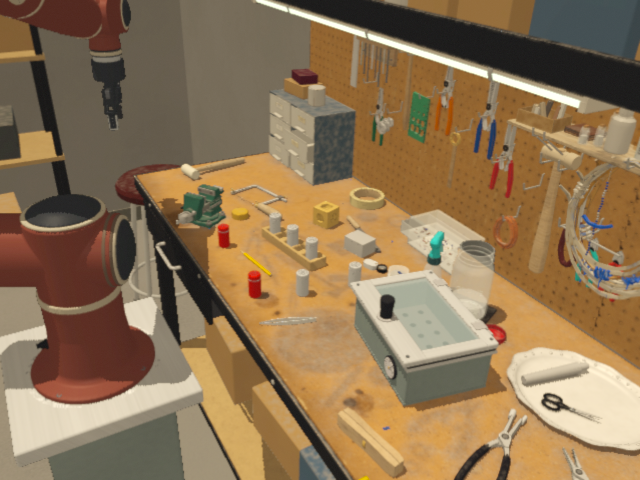

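The top view shows the rack around (272,245) with canisters at (236,242), (270,242) and (306,241), so the holes near (254,245) and (289,244) are empty. The spares are at (347,282) and (365,231). The red look-alikes are at (322,323) and (217,300). The knob is at (482,280).

```bash
cat > h.py <<'E'
from station import *
import cv2,numpy as np
from scipy.spatial.transform import Rotation as Ro
def K(c): f=240/np.tan(np.radians(c["vfov"]/2)); return np.array([[f,0,c["cx"]],[0,f,c["cy"]],[0,0,1]])
def p2w(c,uv,z):
    n=cv2.undistortPoints(np.array([[uv]],float),K(c),c["dist_coeffs"])[0,0]
    d=c["R"].T@np.array([*n,1]); o=-c["R"].T@c["t"]; return o+d*(z-o[2])/d[2]
def w2p(c,X): return cv2.projectPoints(np.array([X],float),cv2.Rodrigues(c["R"])[0],c["t"],K(c),c["dist_coeffs"])[0][0,0]
def go(x,y,z,yaw):
    """tool-down with tool y axis at heading yaw (mod pi): shift cm in tool axes + rotvec"""
    o=get_obs(); R=Ro.from_rotvec(o["tool_rot"]); p=o["tool_pos"]
    best=None
    for k in(0,np.pi):
        a=yaw+k; Y=np.array([np.cos(a),np.sin(a),0]); Z=np.array([0,0,-1.]); X=np.cross(Y,Z)
        rv=(R.inv()*Ro.from_matrix(np.c_[X,Y,Z])).as_rotvec()
        if best is None or np.linalg.norm(rv)<np.linalg.norm(best): best=rv
    print("shift cm",np.round(R.inv().apply(np.array([x,y,z])-p)*100,2),"rot",np.round(best,3),"tcp",p.round(4),"q",o["q"].round(2))
E
python3 - <<'E'
from h import *
c=calibration("top")
for n,uv,z in [("c_l",(236,239),.066),("c_m",(270,239),.066),("c_r",(306,238),.066),("rackTL",(226,236),.024),("rackTR",(318,233),.024),("s0",(347,279),.056),("s1",(365,228),.056),("knob",(482,280),.14),
 ("lidL_back",(442,199),.107),("lidR_back",(551,234),.107),("lidL_fr",(421,274),.107),("lidR_fr",(534,307),.107)]:
    print(n,p2w(c,uv,z).round(3))
im=cv2.imread("pics/top0.png"); a=cv2.resize(im[215:305,215:385],None,fx=4.7,fy=4.7,interpolation=cv2.INTER_CUBIC)
cv2.imwrite("pics/crop1.png",a)
go(.55,.1,.25,0)
E
```

```text
c_l [0.499 0.264 0.066]
c_m [0.508 0.191 0.066]
c_r [0.52  0.115 0.066]
rackTL [0.511 0.295 0.024]
rackTR [0.544 0.093 0.024]
s0 [0.445 0.017 0.056]
s1 [ 0.561 -0.008  0.056]
knob [ 0.463 -0.246  0.14 ]
lidL_back [ 0.631 -0.16   0.107]
lidR_back [ 0.584 -0.394  0.107]
lidL_fr [ 0.466 -0.13   0.107]
lidR_fr [ 0.427 -0.365  0.107]
shift cm [-48.58 -34.78  -1.13] rot [-2.000e-03  1.000e-03  1.233e+00] tcp [0.2069 0.5892 0.2382] q [ 1.11  0.05  1.61 -0.    1.48 -0.12]
```

View pics/crop1.png

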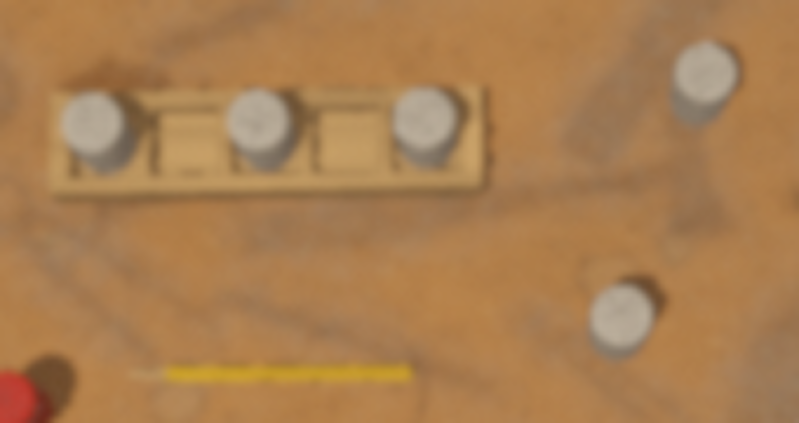

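The crop refines the canister tops to (234.8,241), (270.1,240.5) and (305.2,240.1). The spares are at (347.1,282.2) and (365.2,230.3), and the empty holes at about (256,245) and (290,244).

Run:
```python
from h import *
c=calibration("top")
f=lambda u,v:(215+u/4.7,215+v/4.7)
for n,uv,z in [("c_l",f(93,122),.066),("c_m",f(259,120),.066),("c_r",f(424,118),.066),("TL",f(52,92),.024),("TR",f(484,86),.024),("BL",f(56,195),.024),("BR",f(486,187),.024),("hA",f(193,142),.024),("hB",f(354,138),.024),("sA",f(621,316),.056),("sB",f(706,72),.056)]:
    print(n,p2w(c,uv,z).round(4))
go(.44,.015,.19,np.radians(9))
```

```text
c_l [0.4941 0.2655 0.066 ]
c_m [0.5046 0.1905 0.066 ]
c_r [0.5151 0.1161 0.066 ]
TL [0.5147 0.2952 0.024 ]
TR [0.5437 0.0925 0.024 ]
BL [0.4658 0.2851 0.024 ]
BR [0.4954 0.0853 0.024 ]
hA [0.4992 0.2251 0.024 ]
hB [0.5108 0.15   0.024 ]
sA [0.4377 0.0161 0.056 ]
sB [ 0.5556 -0.0095  0.056 ]
shift cm [-41.02 -46.44   4.9 ] rot [-2.000e-03  1.000e-03  1.076e+00] tcp [0.2069 0.5892 0.2382] q [ 1.11  0.05  1.61 -0.    1.48 -0.12]
```

```bash
python3 -m jog '[[-41,-46.4,4.9,0,0,1.076,80],[-41,-46.4,4.9,0,0,1.076,80],[-41,-46.4,4.9,0,0,1.076,80],[-41,-46.4,4.9,0,0,1.076,80],[-41,-46.4,4.9,0,0,1.076,80],[-41,-46.4,4.9,0,0,1.076,80],[-41,-46.4,4.9,0,0,1.076,80],[-41,-46.4,4.9,0,0,1.076,80]]' 40; python3 -c "
from h import *
go(.438,.016,.17,np.radians(8))"
```

```text
t: 0.77
tool_pos: [0.3319, 0.2798, 0.2122]
tool_rot: [1.955, 2.459, -0.003]
contact_force: [0.8, 0.5, 0.2]
opening: 0.0586
shift cm [-28.09   4.39   4.26] rot [-0.001  0.002  0.088] tcp [0.3319 0.2798 0.2122] q [ 0.53 -0.42  2.07 -0.    1.49  0.3 ]
```

```bash
python3 -m jog '[[-28.1,4.4,4.2,0,0,0.088,80],[-28.1,4.4,4.2,0,0,0.088,80],[-28.1,4.4,4.2,0,0,0.088,80],[-28.1,4.4,4.2,0,0,0.088,80],[-28.1,4.4,4.2,0,0,0.088,80],[-28.1,4.4,4.2,0,0,0.088,80],[-28.1,4.4,4.2,0,0,0.088,80],[-28.1,4.4,4.2,0,0,0.088,80]]'
python3 - <<'E'
from h import *
go(.438,.016,.17,np.radians(8))
c=calibration("wrist"); im=get_image("wrist")
cv2.imwrite("pics/w1.png",im[:,:,::-1]); np.save("w1.npy",c,allow_pickle=True)
print(w2p(c,[.438,.016,.056]),-c["R"].T@c["t"])
E
```

```text
t: 1.43
tool_pos: [0.4388, 0.0106, 0.1693]
tool_rot: [2.069, 2.363, -0.007]
contact_force: [-0.4, 0.3, -0.3]
opening: 0.0585
shift cm [ 0.54 -0.   -0.07] rot [-0.003  0.004 -0.008] tcp [0.4388 0.0106 0.1693] q [-0.14 -0.37  2.1  -0.    1.41 -0.27]
[319.03253    231.01244821] [0.42760962 0.09414999 0.30359908]
```

View pics/w1.png

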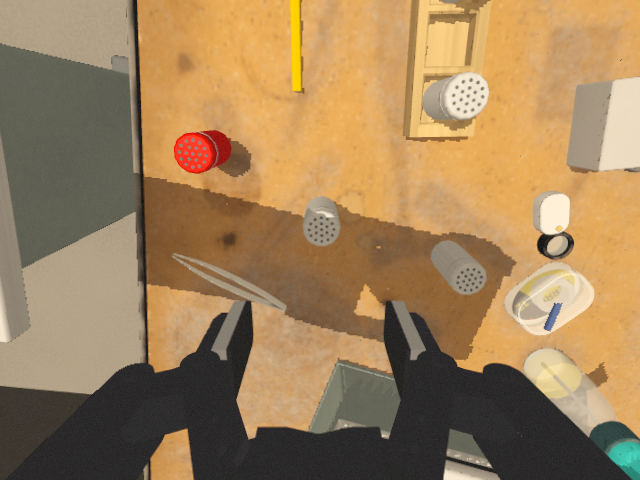

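The wrist view shows spare A's top at (321,229), spare B's at (465,277), and the nearest rack canister's top at (465,96). One empty hole spans roughly (424,12) to (474,70).

Run:
```python
from h import *
c=np.load("w1.npy",allow_pickle=True).item()
for n,uv,z in[("A",(321,229),.056),("B",(465,277),.056),("c_r",(465,96),.066),("rackcornerR",(468,138),.024),("rackcornerL",(404,136),.024)]: print(n,p2w(c,uv,z).round(4))
A=p2w(c,(321,229),.056); go(A[0],A[1],.029,np.radians(8))
```

```text
A [0.4392 0.0177 0.056 ]
B [ 0.5536 -0.0056  0.056 ]
c_r [0.5153 0.118  0.066 ]
rackcornerR [0.541 0.094 0.024]
rackcornerL [0.4929 0.0892 0.024 ]
shift cm [ 0.47  0.22 14.05] rot [-0.003  0.001 -0.006] tcp [0.4381 0.0131 0.1695] q [-0.14 -0.37  2.1  -0.    1.41 -0.27]
```

```bash
python3 -m jog '[[0.4,0.15,5,0,0,0,80],[0.4,0.15,9,0,0,0,80],[0.4,0.15,12.5,0,0,0,80],[0.4,0.15,14,0,0,0,80],[0.4,0.15,14,0,0,0,80],[0.4,0.15,14,0,0,0,255],[0.4,0.15,14,0,0,0,255],[0.4,0.15,14,0,0,0,255]]' 30;  python3 -m jog '[[0,0,0,0,0,0,255],[0,0,0,0,0,0,255]]' 30; python3 -c "
from h import *
go(.510,.152,.075,np.radians(8))"
```

```text
t: 2.15
tool_pos: [0.4408, 0.0171, 0.0322]
tool_rot: [2.066, 2.363, -0.001]
contact_force: [0.0, 0.3, 0.5]
opening: 0.027
t: 2.32
tool_pos: [0.4426, 0.017, 0.0343]
tool_rot: [2.063, 2.361, 0.003]
contact_force: [-0.3, -0.9, -0.8]
opening: 0.0271
shift cm [12.46  8.51 -4.06] rot [ 0.006  0.004 -0.005] tcp [0.4426 0.017  0.0343] q [-0.13 -0.17  2.19 -0.    1.11 -0.26]
```

```bash
python3 -m jog '[[0,0,-4,0,0,0,255],[0,0,-8,0,0,0,255],[3,2,-9,0,0,0,255],[6.2,4.2,-9,0,0,0,255],[9.4,6.4,-9,0,0,0,255],[12.4,8.5,-9,0,0,0,255],[12.4,8.5,-9,0,0,0,255],[12.4,8.5,-9,0,0,0,255]]'
python3 - <<'E'
from h import *
c=calibration("wrist"); im=get_image("wrist")
cv2.imwrite("pics/w2.png",im[:,:,::-1]); np.save("w2.npy",c,allow_pickle=True)
go(.510,.152,.12,np.radians(8))
print(get_obs()["opening"])
E
```

```text
t: 2.98
tool_pos: [0.5104, 0.153, 0.1251]
tool_rot: [2.059, 2.363, 0.004]
contact_force: [0.2, -0.3, 0.6]
opening: 0.027
shift cm [0.   0.02 0.47] rot [ 0.006  0.004 -0.004] tcp [0.5098 0.1519 0.1247] q [ 0.15 -0.07  1.94 -0.    1.27  0.02]
0.027055509725454525
```

View pics/w2.png

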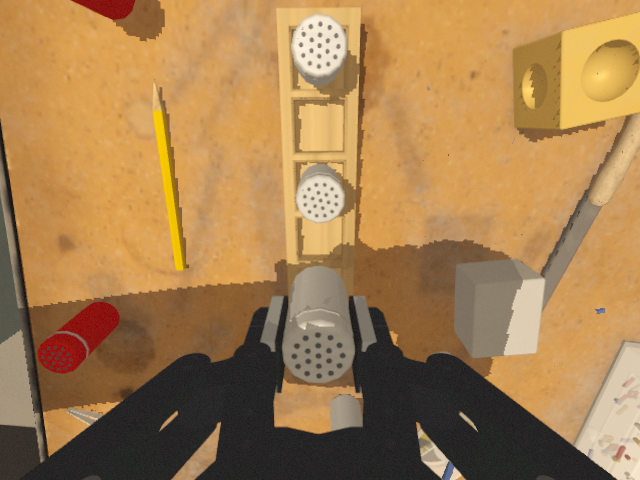

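The image shows the canister held upright, its top at (318,352). The rack canisters' tops are at (320,197) and (320,45), and the far empty hole spans about (294,97) to (348,154). The rack and the tool are aligned.

Run:
```python
from h import *
c=np.load("w2.npy",allow_pickle=True).item()
for n,uv,z in[("c_m",(320,197),.066),("c_l",(320,45),.066),("h3",(320.5,125),.024),("rackL",(283,200),.024),("rackR",(358,200),.024),("held",(318,352),.147)]: print(n,p2w(c,uv,z).round(4))
```

```text
c_m [0.5055 0.1952 0.066 ]
c_l [0.4951 0.2689 0.066 ]
h3 [0.5011 0.232  0.024 ]
rackL [0.4828 0.1808 0.024 ]
rackR [0.5331 0.1878 0.024 ]
held [0.5097 0.1536 0.147 ]
```

```bash
python3 -m jog '[[0.3,0.05,2,0,0,0,255],[0.3,0.05,4.5,0,0,0,255],[0.3,0.05,6,0,0,0,255],[0.3,0.05,6.6,0,0,0,255],[0.3,0.05,7.1,0,0,0,255],[0.3,0.05,7.5,0,0,0,255],[0.3,0.05,7.8,0,0,0,255],[0.3,0.05,7.8,0,0,0,255]]' ; python3 -c "
from h import *
go(.5105,.155,.044,np.radians(8))"
```

```text
t: 3.7
tool_pos: [0.5104, 0.1541, 0.047]
tool_rot: [2.062, 2.36, 0.003]
contact_force: [0.2, 0.4, -1.7]
opening: 0.0271
shift cm [0.09 0.02 0.3 ] rot [ 0.006  0.004 -0.005] tcp [0.5104 0.1541 0.047 ] q [ 0.16  0.03  1.97 -0.    1.13  0.02]
```

```bash
python3 -m jog '[[0,0,0.3,0,0,0,255],[0,0,0.3,0,0,0,255],[0,0,0.3,0,0,0,80],[0,0,0.3,0,0,0,80],[0,0,0.3,0,0,0,80],[0,0,-4,0,0,0,80],[0,0,-7.5,0,0,0,80],[0,0,-7.5,0,0,0,80]]'
python3 - <<'E'
from h import *
c=calibration("wrist"); go(.5545,-.0075,.12,np.radians(8)); im=get_image("wrist")
cv2.imwrite("pics/w3.png",im[:,:,::-1]); np.save("w3.npy",c,allow_pickle=True)
print(w2p(c,[.5105,.155,.066]))
E
```

```text
t: 4.37
tool_pos: [0.5148, 0.1553, 0.1304]
tool_rot: [2.056, 2.354, 0.02]
contact_force: [1.2, -0.3, 1.2]
opening: 0.0584
shift cm [-16.66   1.72   1.13] rot [ 0.02   0.004 -0.005] tcp [0.5148 0.1553 0.1304] q [ 0.16 -0.08  1.93 -0.    1.27  0.02]
[309.48747142 263.560736  ]
```

View pics/w3.png

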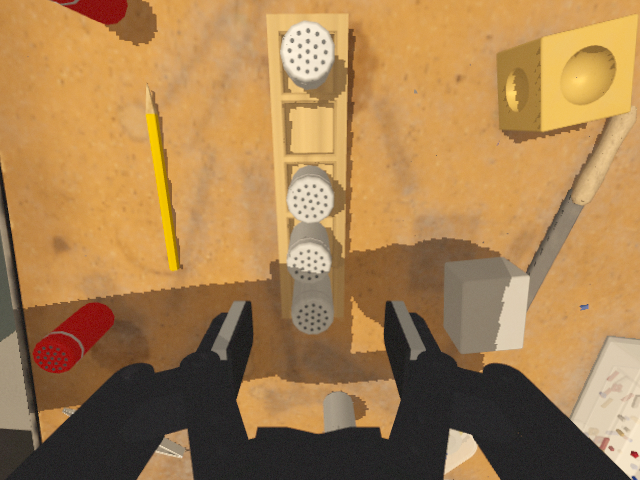

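Spare A stands in hole 1: its top is at (309,258), in line with and level with its neighbours. Next is spare B.

```bash
python3 -m jog '[[-4,0.4,1.1,0.02,0,0,80],[-8,0.8,1.1,0.02,0,0,80],[-12,1.2,1.1,0.02,0,0,80],[-15.5,1.6,1.1,0.02,0,0,80],[-16.7,1.7,1.1,0.02,0,0,80],[-16.7,1.7,1.1,0.02,0,0,80],[-16.7,1.7,1.1,0.02,0,0,80]]' ; python3 -c "
from h import *
go(.5545,-.0075,.031,np.radians(8))"
```

```text
t: 5.0
tool_pos: [0.5524, -0.0083, 0.1166]
tool_rot: [-2.068, -2.364, 0.008]
contact_force: [-0.7, -1.1, -0.2]
opening: 0.0582
shift cm [0.07 0.26 8.56] rot [-0.005  0.003 -0.006] tcp [ 0.5524 -0.0083  0.1166] q [-0.15 -0.01  1.89 -0.    1.27 -0.28]
```

```bash
python3 -m jog '[[0.1,0.15,4,0,0,0,80],[0.1,0.15,7,0,0,0,80],[0.1,0.15,8.5,0,0,0,80],[0.1,0.15,8.5,0,0,0,80],[0.1,0.15,8.5,0,0,0,80],[0.1,0.15,8.5,0,0,0,255],[0.1,0.15,8.5,0,0,0,255],[0.1,0.15,8.5,0,0,0,255]]';python3 -m jog '[[0,0,0,0,0,0,255],[0,0,0,0,0,0,255]]'; python3 -c "
from h import *
go(.5005,.230,.125,np.radians(8))"
```

```text
t: 5.67
tool_pos: [0.5551, -0.0072, 0.0338]
tool_rot: [2.067, 2.363, -0.005]
contact_force: [-0.4, 0.6, 0.3]
opening: 0.0267
t: 5.83
tool_pos: [0.5561, -0.0073, 0.0352]
tool_rot: [2.065, 2.362, -0.003]
contact_force: [1.0, -0.4, -1.4]
opening: 0.027
shift cm [24.22 -2.33 -9.09] rot [ 0.002  0.004 -0.006] tcp [ 0.5561 -0.0073  0.0352] q [-0.15  0.11  1.92 -0.    1.11 -0.28]
```

```bash
python3 -m jog '[[0,0,-4,0,0,0,255],[0,0,-8,0,0,0,255],[4,-0.4,-9.2,0,0,0,255],[8,-0.8,-9.2,0,0,0,255],[12,-1.2,-9.2,0,0,0,255],[16,-1.6,-9.2,0,0,0,255],[20,-2,-9.2,0,0,0,255],[24.2,-2.4,-9.2,0,0,0,255]]';python3 -m jog '[[0.5,0,0,0,0,0,255],[0.5,0,0,0,0,0,255],[0.5,0,0,0,0,0,255]]'; python3 -c "
from h import *
go(.5,.2303,.125,np.radians(8));go(.5,.2303,.045,np.radians(8))"
```

```text
t: 6.5
tool_pos: [0.4993, 0.2307, 0.1265]
tool_rot: [2.065, 2.361, -0.002]
contact_force: [0.8, 0.2, -1.7]
opening: 0.0269
t: 6.75
tool_pos: [0.4987, 0.2355, 0.1266]
tool_rot: [2.064, 2.361, -0.002]
contact_force: [0.2, -0.6, -0.5]
opening: 0.0273
shift cm [-0.53  0.06  0.16] rot [ 0.003  0.005 -0.005] tcp [0.4987 0.2355 0.1266] q [ 0.31 -0.03  1.89 -0.01  1.28  0.18]
shift cm [-0.49  0.04  8.16] rot [ 0.003  0.005 -0.005] tcp [0.4987 0.2355 0.1266] q [ 0.31 -0.03  1.89 -0.01  1.28  0.18]
```

```bash
python3 -m jog '[[-0.5,0.1,0,0,0,0,255],[-0.5,0.1,2,0,0,0,255],[-0.5,0.1,5,0,0,0,255],[-0.5,0.1,6.5,0,0,0,255],[-0.5,0.1,7,0,0,0,255],[-0.5,0.1,7.5,0,0,0,255],[-0.5,0.1,7.9,0,0,0,255],[-0.5,0.1,7.9,0,0,0,255]]'; python3 -c "
from h import *
go(.5,.2303,.045,np.radians(8))"
```

```text
t: 7.42
tool_pos: [0.504, 0.2303, 0.0528]
tool_rot: [2.065, 2.358, 0.006]
contact_force: [-5.1, 2.6, 18.7]
opening: 0.0269
shift cm [ 0.06 -0.41  0.78] rot [ 0.008  0.003 -0.008] tcp [0.504  0.2303 0.0528] q [ 0.3   0.07  1.92 -0.    1.14  0.17]
```

Contact of 18.7 N while TCP x is 4 mm off the target. I'll back up and re-centre.

```bash
python3 -m jog '[[0,-0.2,-1,0,0,0,255],[0,-0.4,-2,0,0,0,255],[0,-0.4,-2.5,0,0,0,255],[0,-0.4,-2.5,0,0,0,255],[0,-0.4,-2.5,0,0,0,255]]'
python3 - <<'E'
from h import *
c=calibration("wrist"); go(.5,.2303,.045,np.radians(8)); im=get_image("wrist")
cv2.imwrite("pics/w4.png",im[:,:,::-1]); np.save("w4.npy",c,allow_pickle=True)
E
```

```text
t: 7.83
tool_pos: [0.5, 0.2293, 0.0779]
tool_rot: [2.066, 2.357, 0.007]
contact_force: [0.4, 0.2, -0.9]
opening: 0.0269
shift cm [ 0.11 -0.01  3.29] rot [ 0.008  0.003 -0.008] tcp [0.5    0.2293 0.0779] q [ 0.3   0.03  1.92 -0.    1.18  0.17]
```

View pics/w4.png

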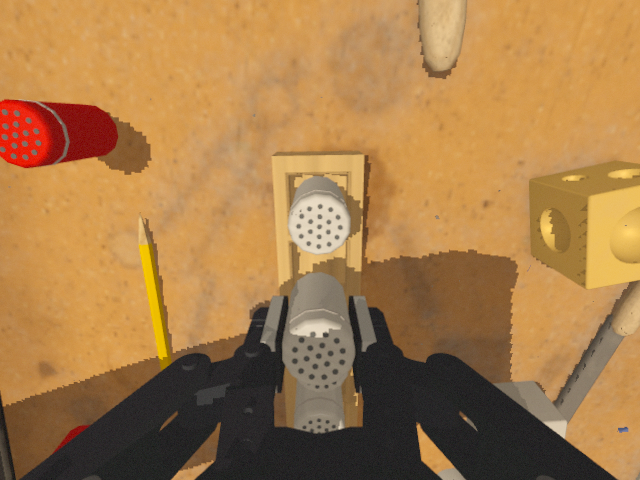

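The canister is still upright in the jaws, its top at (318,352). Rack canister c_l's top is at (319,222), and the rack's end corners are at (273,155) and (368,155).

Run:
```python
from h import *
c=np.load("w4.npy",allow_pickle=True).item()
P=lambda u,v,z:p2w(c,(u,v),z)[:2]
cl=P(319,222,.066); e=(P(273,155,.024)+P(368,155,.024))/2; e2=(P(279,270,.024)+P(362,270,.024))/2; held=P(318,352,.0779+.021)
u=np.array([-.139,.990]); mid=P(*((np.array([273+368,310])/2)),.024)
print("cl",cl,"->h3",cl-.038*u); print("end",e,"->h3",e-.064*u,"axis pt",e2, "axisline at h3:",e2+u*(.230-e2[1])); print("held",held)
print(P(273,155,.024),P(368,155,.024),P(279,270,.024),P(362,270,.024))
```

```text
cl [0.49458139 0.27072924] ->h3 [0.49986339 0.23310924]
end [0.49261089 0.29464138] ->h3 [0.50150689 0.23128138] axis pt [0.50135174 0.23016015] axisline at h3: [0.501374  0.2300016]
held [0.49943857 0.22915048]
[0.46817501 0.29140589] [0.51704676 0.29787686] [0.4774845  0.22706108] [0.52521898 0.23325923]
```

```bash
python3 -m jog '[[0.2,0.1,0.7,0,0,0,255],[0.2,0.1,1.3,0,0,0,255],[0.2,0.1,1.5,0,0,0,255],[0.2,0.1,1.5,0,0,0,255]]'; python3 -c "
from h import *
go(.5013,.2313,.045,np.radians(8))"
```

```text
t: 8.22
tool_pos: [0.4991, 0.2311, 0.0602]
tool_rot: [2.067, 2.359, 0.0]
contact_force: [0.6, 0.2, -0.6]
opening: 0.0273
shift cm [-0.    0.22  1.52] rot [ 0.003  0.004 -0.008] tcp [0.4991 0.2311 0.0602] q [ 0.3   0.06  1.93 -0.    1.16  0.17]
```

```bash
python3 -m jog '[[0,0.2,0,0,0,0,255],[0,0.2,0.3,0,0,0,255],[0,0.2,0.6,0,0,0,255],[0,0.2,0.9,0,0,0,255],[0,0.2,1.2,0,0,0,255],[0,0.2,1.2,0,0,0,255]]'; python3 -c "
from h import *
go(.5013,.2313,.045,np.radians(8))"
```

```text
t: 8.72
tool_pos: [0.5012, 0.2319, 0.0481]
tool_rot: [2.068, 2.359, 0.002]
contact_force: [0.7, 2.6, 0.3]
opening: 0.0268
shift cm [-0.06 -0.    0.31] rot [ 0.004  0.002 -0.008] tcp [0.5012 0.2319 0.0481] q [ 0.3   0.08  1.93 -0.    1.13  0.17]
```

```bash
python3 -m jog '[[0,0,0.2,0,0,0,255],[0,0,0.4,0,0,0,255],[0,0,0.5,0,0,0,255],[0,0,0.5,0,0,0,255]]'
```

```text
t: 9.05
tool_pos: [0.5009, 0.2318, 0.0425]
tool_rot: [2.068, 2.36, 0.002]
contact_force: [0.3, 1.7, -1.8]
opening: 0.027
```

```bash
python3 -m jog '[[0,0,0.2,0,0,0,255],[0,0,0.4,0,0,0,255],[0,0,0.5,0,0,0,255],[0,0,0.5,0,0,0,255]]'
```

```text
t: 9.38
tool_pos: [0.5015, 0.2319, 0.0412]
tool_rot: [2.068, 2.36, -0.001]
contact_force: [-10.1, -2.5, 20.6]
opening: 0.0273
```

Firm floor contact at z 0.041. Open, rise, and check.

```bash
python3 -m jog '[[0,0,-0.1,0,0,0,255],[0,0,-0.1,0,0,0,80],[0,0,-0.1,0,0,0,80],[0,0,-0.1,0,0,0,80],[0,0,-3,0,0,0,80],[0,0,-7,0,0,0,80],[0,0,-11,0,0,0,80],[0,0,-11,0,0,0,80]]'
python3 - <<'E'
from h import *
c=calibration("wrist"); im=get_image("wrist"); t=get_image("top"); s=get_image("scene")
a=np.vstack([cv2.resize(t[225:265,215:335],(600,200),interpolation=2),cv2.resize(s[195:275,230:350],(600,400),interpolation=2)])
cv2.imwrite("pics/chk.png",a[:,:,::-1])
cv2.imwrite("pics/w5.png",im[:,:,::-1]);cv2.imwrite("pics/top5.png",t[:,:,::-1]);cv2.imwrite("pics/scene5.png",s[:,:,::-1])
go(.463,-.246,.26,0)
E
```

```text
t: 10.05
tool_pos: [0.5061, 0.2335, 0.1602]
tool_rot: [2.063, 2.354, 0.018]
contact_force: [2.1, 1.0, 1.9]
opening: 0.0587
shift cm [-46.92 -10.05 -10.77] rot [0.002 0.003 0.132] tcp [0.5013 0.232  0.151 ] q [ 0.3  -0.05  1.87 -0.    1.32  0.17]
```

View pics/w5.png

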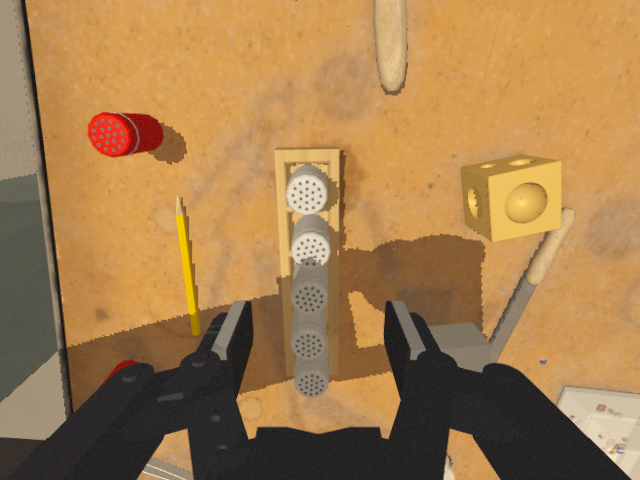

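View pics/chk.png

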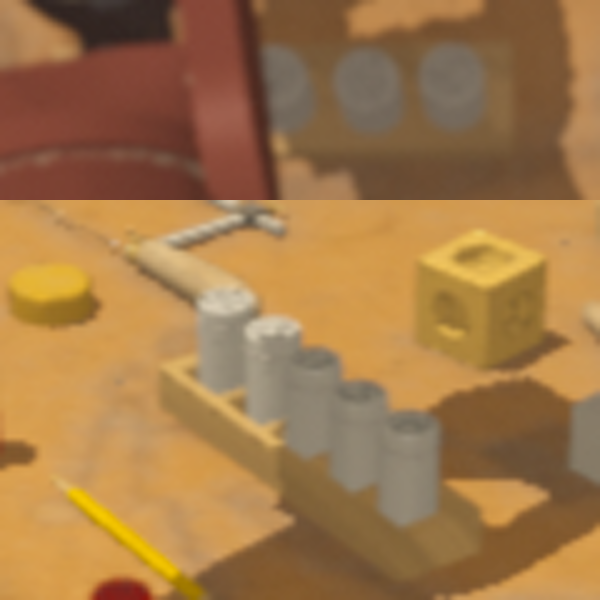

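All five canisters stand in line and at equal height (wrist tops at x≈307–312; the scene crop shows all seated). Next is the knob.

Run:
```python
from h import *
from scipy.spatial.transform import Rotation
print(p2w(calibration("top"),(482,280),.147),p2w(calibration("scene"),(387,300),.147))
go(.463,-.246,.23,np.radians(79.5))
```

```text
[ 0.46127574 -0.24448483  0.147     ] [ 0.45809877 -0.25498652  0.147     ]
shift cm [-46.91 -10.06  -7.77] rot [-0.     0.004 -1.256] tcp [0.5013 0.232  0.151 ] q [ 0.3  -0.05  1.87 -0.    1.32  0.17]
```

```bash
python3 -m jog '[[-2,0,-3,0,0,-0.12,80],[-5,-1,-6,0,0,-0.24,80],[-9,-2,-7.8,0,0,-0.36,80],[-13,-3,-7.8,0,0,-0.48,80],[-17,-3.5,-7.8,0,0,-0.6,80],[-21,-4.5,-7.8,0,0,-0.72,80],[-25,-5.3,-7.8,0,0,-0.84,80],[-29,-6.2,-7.8,0,0,-0.96,80]]'; python3 -c "
from h import *
go(.463,-.249,.23,np.radians(79.5))"
```

```text
t: 10.87
tool_pos: [0.4788, -0.0364, 0.2269]
tool_rot: [-0.827, -3.029, 0.004]
contact_force: [1.3, -0.1, 0.1]
opening: 0.0584
shift cm [ -9.44 -19.12  -0.27] rot [-0.003 -0.001 -0.35 ] tcp [ 0.4788 -0.0364  0.2269] q [-0.23 -0.3   1.95 -0.    1.49 -1.27]
```

```bash
python3 -m jog '[[-2,-4,0,0,0,-0.12,80],[-4,-8,0,0,0,-0.24,80],[-6,-12,0,0,0,-0.35,80],[-8,-16,0,0,0,-0.35,80],[-9.4,-19.1,0,0,0,-0.35,80],[-9.4,-19.1,0,0,0,-0.35,80],[-9.4,-19.1,0,0,0,-0.35,80]]'
python3 - <<'E'
from h import *
c=calibration("wrist"); go(.463,-.249,.23,np.radians(79.5)); im=get_image("wrist")
cv2.imwrite("pics/w6.png",im[:,:,::-1]); np.save("w6.npy",c,allow_pickle=True)
print(w2p(c,[.463,-.249,.147]))
E
```

```text
t: 11.45
tool_pos: [0.4609, -0.2519, 0.2242]
tool_rot: [-0.295, -3.121, 0.001]
contact_force: [-0.2, -0.0, -0.8]
opening: 0.0585
shift cm [-0.15  0.32 -0.58] rot [-0.001 -0.006 -0.005] tcp [ 0.4609 -0.2519  0.2242] q [-0.64 -0.17  1.86 -0.    1.47 -2.02]
[323.75897317 260.53229159]
```

View pics/w6.png

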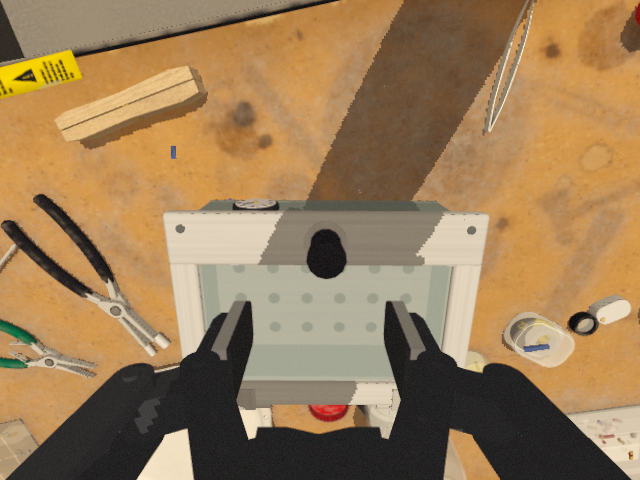

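The knob top is at about (327,259). The lid's front edge runs from (165,213) to (488,214), so it is parallel to the jaws.

Run:
```python
from h import *
c=np.load("w6.npy",allow_pickle=True).item()
k=p2w(c,(327,259),.147);L=p2w(c,(165,213),.107);Rr=p2w(c,(488,214),.107)
print(k,L,Rr,np.degrees(np.arctan2(*(L-Rr)[[1,0]])),np.linalg.norm(L-Rr)); m=(L+Rr)/2
a=np.radians(-10.5);print(m+.022*np.array([np.cos(a),np.sin(a),0]))
go(k[0],k[1],.120,np.radians(79.5))
```

```text
[ 0.46234222 -0.24675554  0.147     ] [ 0.42051439 -0.35875141  0.107     ] [ 0.46502229 -0.12703138  0.107     ] -100.87273537220834 0.23595576480328442
[ 0.46439994 -0.24690058  0.107     ]
shift cm [-0.11  0.32 10.43] rot [-0.    -0.006 -0.004] tcp [ 0.4613 -0.2498  0.2243] q [-0.64 -0.18  1.86 -0.    1.47 -2.02]
```

```bash
python3 -m jog '[[-0.15,0.25,4,0,0,0,80],[-0.15,0.25,7,0,0,0,80],[-0.15,0.25,9,0,0,0,80],[-0.15,0.25,10,0,0,0,80],[-0.15,0.25,10.3,0,0,0,80],[-0.15,0.25,10.3,0,0,0,80]]' 100; python3 -c "
from h import *
go(.4628,-.2475,.120,np.radians(79.2))"
```

```text
t: 12.0
tool_pos: [0.4623, -0.2464, 0.1203]
tool_rot: [-0.291, -3.12, -0.003]
contact_force: [0.1, 0.1, -0.1]
opening: 0.0591
shift cm [-0.07 -0.1   0.03] rot [ 0.001 -0.008  0.003] tcp [ 0.4623 -0.2464  0.1203] q [-0.63 -0.08  1.95 -0.    1.28 -2.01]
```

```bash
python3 -m jog '[[0,-0.1,0,0,0,0,150],[0,-0.1,0,0,0,0,255],[0,-0.1,0,0,0,0,255],[0,-0.1,0,0,0,0,255],[0,-0.1,0,0,0,0,255]]' 100; python3 -c "
from h import *
print(get_obs()['contact_force'])
go(.4628,-.2475,.120,np.radians(79.2))"
```

```text
t: 12.42
tool_pos: [0.4632, -0.2471, 0.1225]
tool_rot: [-0.291, -3.123, -0.004]
contact_force: [-0.1, 5.3, 6.0]
opening: 0.0235
[-0.08724856  5.27796152  5.99780897]
shift cm [ 0.03 -0.05  0.25] rot [ 0.002 -0.006  0.003] tcp [ 0.4632 -0.2471  0.1225] q [-0.63 -0.08  1.95 -0.    1.28 -2.02]
```

```bash
python3 -m jog '[[-0.02,0,-0.15,0,0.01,0,255],[-0.04,0,-0.3,0,0.02,0,255],[-0.07,0,-0.45,0,0.03,0,255],[-0.1,0,-0.6,0,0.04,0,255],[-0.12,0,-0.75,0,0.05,0,255],[-0.15,0,-0.9,0,0.06,0,255],[-0.18,0,-1.05,0,0.07,0,255],[-0.2,0,-1.2,0,0.08,0,255]]' 100; python3 -c "
from h import *
print(get_obs()['contact_force'],get_obs()['dq'])"
```

```text
t: 13.08
tool_pos: [0.4659, -0.2476, 0.1359]
tool_rot: [-0.284, -3.043, -0.016]
contact_force: [1.3, 1.5, -3.3]
opening: 0.0236
[ 1.32142253  1.50393262 -3.27057121] [ 0.02765628  0.05852915 -0.09322948 -0.04626393  0.13389777  0.0339869 ]
```

The seal broke without a jump, and the force is now the lid's weight only (3.3 N). I'll continue slowly to about 30 mm.

```bash
python3 -m jog '[[-0.05,0,-0.25,0,0.016,0,255],[-0.1,0,-0.5,0,0.032,0,255],[-0.15,0,-0.75,0,0.048,0,255],[-0.2,0,-1.0,0,0.064,0,255],[-0.25,0,-1.2,0,0.08,0,255],[-0.25,0,-1.3,0,0.083,0,255],[-0.25,0,-1.3,0,0.083,0,255],[-0.25,0,-1.3,0,0.083,0,255]]' 100; python3 -m jog '[[0,0,0,0,0,0,255],[0,0,0,0,0,0,255],[0,0,0,0,0,0,255],[0,0,0,0,0,0,255]]'
python3 - <<'E'
from h import *
o=get_obs();print(o['contact_force'],np.abs(o['dq']).max(),Ro.from_rotvec(o["tool_rot"]).as_matrix()[:,2])
s=get_image("scene");cv2.imwrite("pics/fin.png",np.hstack([cv2.resize(s[260:420,330:510],(450,400)),cv2.resize(s[195:275,230:310],(350,350))[0:0].reshape(0,350,3) if 0 else cv2.resize(s[195:285,240:330],(350,400))])[:,:,::-1])
print(get_obs()["tool_pos"],get_obs()["t"])
E
```

```text
t: 13.75
tool_pos: [0.4694, -0.2483, 0.1486]
tool_rot: [-0.276, -2.961, -0.027]
contact_force: [0.6, -0.0, -2.6]
opening: 0.0233
t: 14.08
tool_pos: [0.4694, -0.2483, 0.1485]
tool_rot: [-0.276, -2.961, -0.027]
contact_force: [0.2, 1.6, -2.8]
opening: 0.0232
[ 0.16077059  1.64307869 -2.83071713] 0.0031651545298611054 [-0.16430587  0.03330212 -0.98584712]
[ 0.46939706 -0.24827539  0.14857705] 14.1333
```

View pics/fin.png

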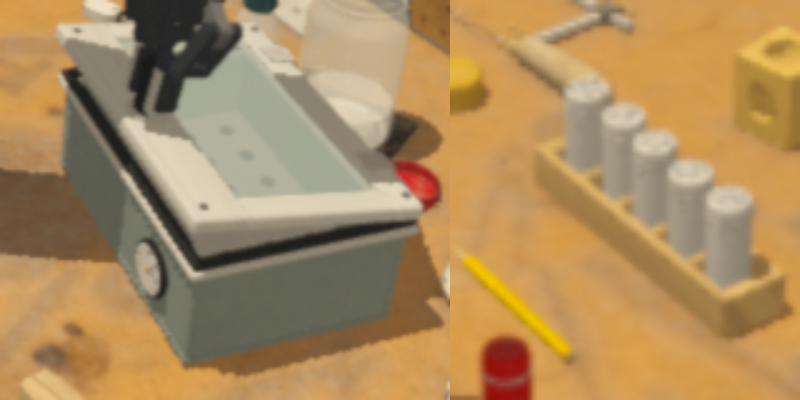

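The lid stands ajar with the knob still held: risen 26 mm, a tool tilt of 0.168 rad, still, and carrying 2.8 N of weight. All five canisters are seated in the rack.

```bash
python3 -c "
from station import *
print(finish_job())"
```

```text
the job is handed in; nothing more can be done
None
```

Both spare canisters are in the rack's two empty holes, and the dry-box lid is held ajar by the knob with a front gap of about 3 cm. I handed the job in at about 14.1 s of robot time; it reported no verdict.

- **Canisters:** One spare went straight into hole 1. The other (hole 3) met the rim on its first try, with about 19 N of contact. I backed it off, re-centred it, put it down to firm floor contact at about 21 N, and released it. The last picture shows all five canisters upright and level.
- **Lid:** It came free of the seal without a visible jump. It rose 26 mm at the knob, and the tool tilt is 0.168 rad, which matches the 0.167 rad for a 30 mm gap. The lid was still and the wrist carried about 2.8 N, which is just the lid's weight.
- **Not checked:** I inferred the lid angle from the tool pose and one picture, and did not measure it directly. I judged the bystanders from the pictures only: the pencil looked unmoved in the last one, and the loupe, steel block and wax did not come into the final crop.

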